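# Open the interlocked gate of an upturned grinder hopper

## Robot

A 6-joint arm with a two-finger parallel gripper is mounted at the origin on the work surface. World frame = base frame: x ahead of the robot, y to its left, z up, the work surface at z = 0. Lengths are in m, angles in rad, forces in N, time in s.
With the tool pointing down it reaches from about 0.35 to 0.85 m from the base axis. Payload 8.1 kg.
Tool frame: the origin (TCP) lies midway between the tips of the shut fingers; the grasp point (between the pads) lies 19 mm behind it (env.grasp_offset is the distance from the TCP to the grasp point, in m); z points along the fingers, x is the direction in which the jaws open and shut, and the axes are right-handed (so a half turn about z gives the same grasp; the last joint's range is limited). The gripper opens to 85 mm and grips with 20 to 120 N. Pads are 22 mm wide; open, the fingers measure 114 mm over their backs; the gripper's body (76 mm by 85 mm) begins 54 mm behind the grasp point. The pads swing forward as they close: fully open they stand 13 mm farther back than shut.
Start: joints at [1.228, 0.13, 1.488, -0, 1.523, -0.085], TCP at [0.153, 0.58, 0.231] pointing down, gripper open.
Joint ranges: [-2.96, 2.96], [-0.89, 2.26], [0.02, 2.5], [-1.34, 4.48], [0, 2.73], [-2.66, 2.66]. Speed limits (rad/s): [2.39, 2.39, 2.79, 3.14, 3.14, 3.14].

## Interface

Orientations are given as a rotation vector (axis times angle).
In Python, from plant import env gives the robot as it stands.
- The arm moves only by the tool step_arm, never from a script. Its argument "rows" is a list of rows, each a list of 7 numbers: the turn, a rotation vector about the tool's x, y, z in degrees, then the shift along the tool's x, y, z in m, then the opening, from 0 (shut) to 1 (fully open). A call has 1 to 12 rows; each row is the pose to reach, as a shift and turn from the pose commanded when the call began, along the tool's axes at that moment; what a row does not reach only later rows make up. A row lasts 1/12 s, in which the tool goes at most 41.7 mm and 7.16 degrees, less where a joint would pass 70% of its speed; a pose out of reach is approached as far as the arm can. A call with a gripper value outside its range is refused whole. The fingers move at their own pace and stop on an object; "newtons" is the grip in N (left out, the last holds). Time passes only in rows, so rows that repeat a pose let the fingers close. It gives the time, the measured TCP pose, the force and the opening at its end, in the units of the state.
- env.observe(): the state, without advancing time (a new reading comes with each control period).
- env.camera(name): name is "scene" or "top" or "wrist"; returns (picture, depth): 384x512x3 uint8, red, green, blue; 384x512 float32, m along the optical axis (not along the pixel's ray), 0 where there is no reading.
- env.calibration(name): a dict with "fx", "fy", "cx", "cy" (pixels), "D" ([k1, k2, p1, p2, k3] as OpenCV has them; the pictures are not rectified), "position" and "orientation" of the camera in the world. Camera axes: x right, y down, z forward; pixel columns grow to the right and rows downward; lengths in m; the calibration is good to about 2 mm. A picture is of the moment at which its call begins: read the wrist's pose just before it. calibration takes no time and is no camera call; for the wrist camera it gives the pose at the moment of the call.
- env.close_job(): hands the job in, once; it reports no verdict.
Trained networks look in the newest picture that a camera, given by its name, has taken for a name from the list of things; names that differ only in an ending like _2 or _b are one class to them, and where a whole thing is asked for, a point or a joint stands for the part that bears it (a point fixed in the world has none). Each returns a list of dicts, best first, with "confidence" (0 to 1); they miss things now and then, are a little off and sometimes report something else, mostly with a low value. They report only what shows in the picture. A call takes as long as a camera call.
- env.cut_out(camera, query): "pixels" (384x512 bool, what is visible of it) and "uv" ([column, row] in pixels, amid what is visible of it).
The state is a dict: "time": time; "q": joint angles; "qd": joint speeds; "effort": joint torques, N m; "ee_pos": TCP position; "tool_rot": TCP orientation; "force": force on the tool from outside, world axes, zero at the start; "moment": the same for the moment, N m; "opening": finger opening in m.
Only numpy, scipy, OpenCV 4.12 (cv2) and the standard library are available. Lean on these libraries where they do the work, as an engineer would, in place of code of your own. Each camera call takes 0.05 s, during which the arm holds its last target. There are 200 camera calls.

## Task

The coffee grinder's hopper stands upside down in its cradle with the gate shut across its throat, locked by the spring interlock pin. Without gripping anything, hold the pin down with a fingertip while you push the gate's thumb tab outwards past the lock, then push the gate fully open until the pin springs back up and locks it open, and take the hand away. Do not ram anything, and leave the tools and parts lying around where they are.

Things in the scene. Friction and masses are not known exactly. Their poses are not given: they have to be found in the camera images.
- hopper: Fixed: smoky clear cone hopper upside down in a round plywood cradle (230 mm across), black gate housing on top. Origin: on the bench under the throat's centre, z up. The gate slides out along the hopper's own -x. Housing top 159 mm above the bench, x -40 to 55, y -72 to 45 mm; an ear of the same height (x -84 to -40, y -72 to -36 mm) carries the pin at (-62, -54) mm.
- throat (a point): Centre of the upper rim of the round black throat neck (60 mm outside, 50 mm bore), 179 mm above the bench. Axes as the hopper's.
- pin_top (a point): Centre of the top of the lock pin's flat round steel cap (20 mm across), standing up from the ear beside the gate: 178 mm above the bench when up; moves down with the pin. Axes as the hopper's.
- pin (a joint): How far the spring pin is pressed, m: 0 up, 0.008 fully down. About 3 N to start, 7.6 N fully down. The gate is free once it is pressed 5.5 mm or more. When the gate has slid 6 mm or more, the gate itself keeps the pin down (at about 0.0055) and the finger may leave it; the pin springs up by itself once the gate is 0.055 or more out.
- tab (a point): Upright grey thumb tab of the gate: middle of the top edge of its flat face, which looks at the throat (hopper +x). 44 mm wide (y), top 192 mm above the bench, 42 mm above the gate plate; its back slopes at 45 degrees, so it cannot well be pinched. Shut, the face is at hopper x -77, y 0 mm: 47 mm from the neck, 15 mm further out than the pin's centre. Moves with the gate. Axes as the hopper's.
- gate (a joint): How far the gate has slid out, m: 0 shut and locked, 0.058 fully open at its end stop. Slides along the hopper's -x with about 2 N of friction (3 N while it drags on the pin) and stays where it is left. When locked it has only about 1.5 mm of play.
- basket: Loose bystander: steel filter basket, 62 mm across, 26 mm high. Origin under its centre.
- tamper: Loose bystander: dark steel tamper, 58 mm foot, 83 mm high. Origin under its centre.
- brush: Loose bystander: cleaning brush lying flat, 170 mm long along its own x. Origin under its centre.
- wrench: Loose bystander: steel wrench lying flat, 220 mm long along its own x. Origin under its centre.
- screwdriver: Loose bystander: screwdriver lying flat, 200 mm long along its own x. Origin under its centre.
- portafilter: Loose bystander: portafilter, steel bowl 72 mm across and 58 mm high, black handle 160 mm out along its own +x. Origin under the bowl's centre.
- jug: Loose bystander: steel milk jug, 82 mm across, 95 mm high, handle at its own +y. Origin under its centre.
- hopper_lid: Loose bystander: the hopper's round black lid, 176 mm across, 27 mm high. Origin under its centre.

How it is judged:
On the way, in this order (a step that is already met when the one before it is completed fails the run):
1. the pin is pressed down by the fingers while the gate is still shut (value of joint pin above 0.0055 m and value of joint gate below 0.003 m and contact force between the fingers and pin above 1 N), for 0.1 s.
2. the gate is slid off its lock while the fingers hold the pin down (value of joint gate above 0.005 m and contact force between the fingers and pin above 0.5 N and contact force between the fingers and gate above 0.3 N), for 0.05 s.
At the end, for the whole second after the job is handed in: The gate is fully out (at least 53.5 of 58 mm) and at rest, the pin has sprung back up (less than 2 mm pressed) so that it locks the gate open (value of joint gate above 0.0535 m and value of joint pin below 0.002 m and velocity of joint gate below 0.005 m/s); the robot touches nothing.
It fails at once if a tool or part lying around was moved by more than 25 mm, lifted or carried (distance of any of basket, tamper, brush, wrench, screwdriver, portafilter, jug, hopper_lid from where it was at the start of the episode above 0.025 m).
It fails at once if the gate, the pin or the hopper was rammed with more than 70 N (contact force between any of the arm, the fingers and hopper above 70 N).
It fails at once if the tab was gripped (a finger pressed on the sloping brace behind it with more than 3 N) (contact force between the fingers and gate_c2 above 3 N).
It also fails if it takes over 48 s, if anything falls off the work surface, if the arm or the gripper's body presses on something with over 40 N, if the wrist force passes 120 N, or if a joint passes its speed limit or range.

## Working session

There is one attempt and no reset: what is moved stays moved. The work goes in short steps, Python scripts to look and compute and a tool call to move; the robot and the scene stay as the last step left them, time stands still between calls to the robot, and variables do not carry over. Pictures are saved under pics/ and viewed, about 8 in all and at most 12, crops included, and the job is handed in when it is done.

Besides the shell and the picture viewer there is one more tool, called after "Request:" by a JSON object that holds its "name" and its "arguments". step_arm: Moves the arm, as the interface text tells. Its arguments: {"type":"object","properties":{"rows":{"type":"array","items":{"type":"array","items":{"type":"number"}}},"newtons":{"type":"number"}},"required":["rows"]}

```bash
ls; mkdir -p pics
cat > h.py <<'E'
import numpy as np, cv2
from scipy.spatial.transform import Rotation as R
from plant import env
def pts(cam, depth, mask, cal=None):
    c=cal or env.calibration(cam)
    v,u=np.nonzero(mask&(depth>0)); d=depth[v,u]
    K=np.array([[c["fx"],0,c["cx"]],[0,c["fy"],c["cy"]],[0,0,1.]])
    n=cv2.undistortPoints(np.c_[u,v].astype(float).reshape(-1,1,2),K,np.array(c["D"])).reshape(-1,2)
    p=np.c_[n*d[:,None],d]
    o=np.array(c["orientation"]); r=R.from_matrix(o) if o.shape==(3,3) else (R.from_rotvec(o) if o.size==3 else R.from_quat(o))
    return r.apply(p)+np.array(c["position"])
E
python3 - <<'E'
from h import *
s=env.observe(); print({k:np.round(v,4) for k,v in s.items()})
ims=[]
for n in ["scene","top","wrist"]:
    im,d=env.camera(n); print(n,{k:np.round(v,3).tolist() for k,v in env.calibration(n).items()})
    cv2.imwrite(f"pics/{n}0.png",im[:,:,::-1]); np.save(f"pics/{n}0.npy",d)
    for q in ["hopper","throat","pin_top","tab"]:
        try:
            for r in env.cut_out(n,q)[:2]:
                P=pts(n,d,r["pixels"]); print(n,q,round(r["confidence"],2),np.round(r["uv"],0),r["pixels"].sum(),np.median(P,0).round(4),P.min(0).round(3),P.max(0).round(3))
        except Exception as e: print(n,q,e)
    ims.append(im)
a=np.vstack([np.hstack(ims[:2])])
cv2.imwrite("pics/a.png",cv2.resize(a,(800,300),interpolation=cv2.INTER_AREA)[:,:,::-1])
E
```

```text
pics
{'time': np.float64(0.0), 'q': array([ 1.2276,  0.1312,  1.4893,  0.    ,  1.523 , -0.0854]), 'qd': array([ 0.0007, -0.0003,  0.0008,  0.0015,  0.0011,  0.0002]), 'effort': array([ 0.00000e+00, -5.69384e+01, -5.00563e+01, -1.00000e-04,
        1.44000e-02, -0.00000e+00]), 'ee_pos': array([0.1527, 0.5796, 0.2302]), 'tool_rot': array([ 2.4878,  1.9168, -0.0025]), 'force': array([-0.6941,  0.2304, -0.0957]), 'moment': array([-0.0385, -0.0199,  0.032 ]), 'opening': np.float64(0.0855)}
scene {'fx': 378.441, 'fy': 378.441, 'cx': 255.694, 'cy': 194.649, 'D': [-0.084, 0.0, 0.0, 0.0, 0.0], 'position': [0.981, 0.661, 0.862], 'orientation': [-0.753, -2.595, 1.131]}
scene hopper 0.92 [259. 243.] 5866 [0.6415 0.1095 0.0742] [ 0.419 -0.172 -0.005] [0.735 0.196 0.193]
scene throat 0.74 [255. 243.] 5744 [0.6426 0.1103 0.0772] [ 0.48  -0.17  -0.004] [0.735 0.196 0.193]
scene tab 0.9 [263. 194.] 481 [0.5688 0.0327 0.1503] [ 0.449 -0.139 -0.001] [0.625 0.105 0.193]
top {'fx': 459.962, 'fy': 459.962, 'cx': 254.508, 'cy': 191.386, 'D': [-0.003, 0.0, 0.0, 0.0, 0.0], 'position': [0.523, 0.008, 1.489], 'orientation': [-2.19, 2.204, -0.043]}
top hopper 0.89 [232. 185.] 3894 [0.6099 0.0737 0.1483] [ 0.506 -0.033 -0.002] [0.733 0.19  0.196]
top throat 0.83 [233. 184.] 3883 [0.6096 0.074  0.1483] [ 0.506 -0.036 -0.005] [0.733 0.19  0.196]
top pin_top 0.51 [274. 216.] 288 [ 0.5083 -0.0476  0.006 ] [ 0.48  -0.077 -0.006] [ 0.534 -0.015  0.033]
top tab 0.72 [246. 194.] 827 [0.5754 0.0379 0.1517] [ 0.516 -0.019  0.091] [0.642 0.106 0.196]
wrist {'fx': 305.647, 'fy': 305.647, 'cx': 260.339, 'cy': 190.616, 'D': [-0.082, 0.0, 0.0, 0.0, 0.0], 'position': [0.073, 0.601, 0.375], 'orientation': [2.273, 1.752, 0.289]}
```

Run:
```python
import cv2,numpy as np
a=cv2.imread("pics/scene0.png")[120:320,160:360]; b=cv2.imread("pics/top0.png")[125:245,170:300]
cv2.imwrite("pics/b.png",np.hstack([cv2.resize(a,(400,400),interpolation=cv2.INTER_CUBIC),cv2.resize(b,(400,400),interpolation=cv2.INTER_CUBIC)]))
```

```text
(no output)
```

View pics/a.png

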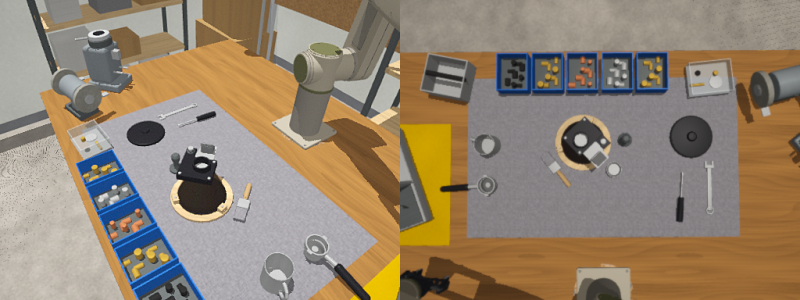

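View pics/b.png

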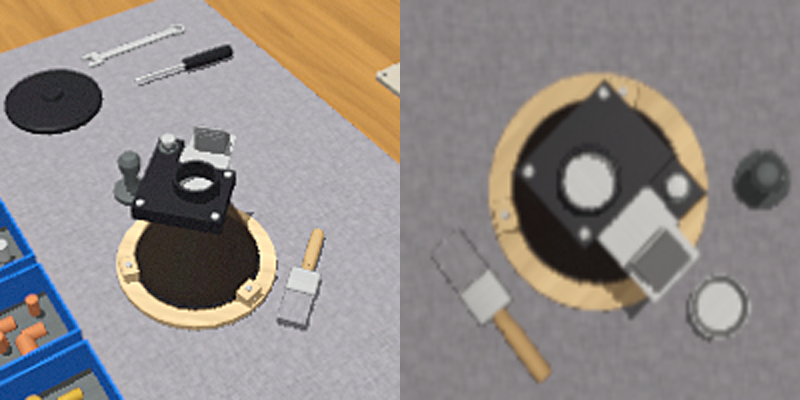

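Views 1–2: the hopper throat is at about (231,180) in the top picture, the pin cap at (260,181) and the tab at (255,203). The tamper and basket stand to the right of and below the hopper, lower than the gate. Next I'll fit the hopper pose from depth.

```bash
cat >> h.py <<'E'
def rt(p): # world xy from hopper pose (x,y,yaw)
    return lambda l: np.array([[np.cos(p[2]),-np.sin(p[2])],[np.sin(p[2]),np.cos(p[2])]])@np.asarray(l)+p[:2]
def plan(p,l,z,s=None):
    """tool shift to hopper-frame point l at height z with tool x along hopper +-y; turn about tool z"""
    s=s or env.observe(); r=R.from_rotvec(s["tool_rot"]); T=np.r_[rt(p)(l),z]
    return r.inv().apply(T-s["ee_pos"])
E
python3 - <<'E'
from h import *
for n in ["top","scene"]:
    d=np.load(f"pics/{n}0.npy"); P=pts(n,d,d>0)
    m=(abs(P[:,0]-.6)<.2)&(abs(P[:,1]-.05)<.2)
    P=P[m]
    for lo,hi in [(.152,.165),(.170,.184),(.185,.2)]:
        q=P[(P[:,2]>lo)&(P[:,2]<hi)]
        n_,lab,st,c=cv2.connectedComponentsWithStats(np.zeros((2,2),np.uint8))
        rect=cv2.minAreaRect(q[:,:2].astype(np.float32)) if len(q)>3 else None
        print(n,lo,len(q),q.mean(0).round(4),rect)
    q=P[(P[:,2]>.185)&(P[:,2]<.2)]; 
    q=P[(P[:,2]>.168)&(P[:,2]<.186)]; L,C=None,None
    crit=(3,50,1e-5); k=cv2.kmeans(q.astype(np.float32),3,None,crit,5,cv2.KMEANS_PP_CENTERS); print(k[2].round(4),np.bincount(k[1].ravel()))
E
```

```text
top 0.152 1292 [0.625  0.0611 0.1587] ((0.6056522130966187, 0.049560800194740295), (0.17168155312538147, 0.11700725555419922), 43.8662223815918)
top 0.17 220 [0.5937 0.045  0.1783] ((0.6046544313430786, 0.0435183122754097), (0.13176915049552917, 0.08490709960460663), 48.44972229003906)
top 0.185 52 [0.5618 0.0276 0.1896] ((0.5986310839653015, 0.054363735020160675), (0.11315467208623886, 0.04191315546631813), 38.09686279296875)
[[ 0.5515  0.0163  0.1773]
 [ 0.6192  0.0807  0.1789]
 [ 0.6109 -0.0011  0.1787]] [105 111  38]
scene 0.152 1171 [0.6347 0.0703 0.1581] ((0.6113775372505188, 0.05355489253997803), (0.16328337788581848, 0.1175939291715622), 43.98969268798828)
scene 0.17 262 [0.6061 0.0583 0.176 ] ((0.6065260171890259, 0.0576169490814209), (0.1134386882185936, 0.08958233147859573), 58.17390823364258)
scene 0.185 44 [0.5622 0.0267 0.1892] ((0.562334418296814, 0.026210123673081398), (0.007713824976235628, 0.042042508721351624), 44.464080810546875)
[[6.134e-01 2.000e-04 1.760e-01]
 [6.211e-01 8.190e-02 1.748e-01]
 [5.617e-01 2.730e-02 1.766e-01]] [ 37 193  85]
```

Run:
```python
from h import *
p=np.array([.6188,.0812,np.radians(44)]); s=env.observe()
M=R.from_rotvec(s["tool_rot"]).as_matrix(); print(M.round(3))
c=env.calibration("wrist"); print((M.T@(np.array(c["position"])-s["ee_pos"])).round(3), (M.T@R.from_rotvec(c["orientation"]).as_matrix()).round(3))
for sg in (1,-1):
    hy=sg*np.array([-np.sin(p[2]),np.cos(p[2]),0]); hz=np.array([0,0,-1]); D=np.c_[hy,np.cross(hz,hy),hz]
    print(sg,np.degrees(R.from_matrix(M.T@D).as_rotvec()).round(2),"y axis",D[:,1].round(2))
# tcp so camera looks from hopper; candidates
for z in (.26,.32): print(plan(p,(-.060,-.027),z,s).round(4))
```

```text
[[ 0.255  0.967  0.   ]
 [ 0.967 -0.255  0.   ]
 [ 0.     0.    -1.   ]]
[-0.001 -0.082 -0.143] [[ 1.     0.     0.001]
 [-0.001  0.947  0.32 ]
 [-0.001 -0.32   0.947]]
1 [  0.    -0.   -58.77] y axis [0.72 0.69 0.  ]
-1 [-1.0000e-02 -0.0000e+00  1.2123e+02] y axis [-0.72 -0.69 -0.  ]
[-0.4291  0.5697 -0.0287]
[-0.4291  0.5697 -0.0887]
```

Request:
{"name": "step_arm", "arguments": {"rows": [[0, 0, 7, -0.024, 0.032, -0.008, 0.5], [0, 0, 14, -0.048, 0.064, -0.016, 0.5], [0, 0, 21, -0.072, 0.096, -0.024, 0.5], [0, 0, 28, -0.096, 0.128, -0.032, 0.5], [0, 0, 35, -0.12, 0.16, -0.04, 0.5], [0, 0, 42, -0.144, 0.192, -0.048, 0.5], [0, 0, 49, -0.168, 0.224, -0.056, 0.5], [0, 0, 56, -0.192, 0.256, -0.064, 0.5], [0, 0, 63, -0.216, 0.288, -0.072, 0.5], [0, 0, 70, -0.24, 0.32, -0.08, 0.5], [0, 0, 77, -0.264, 0.352, -0.088, 0.5], [0, 0, 77, -0.264, 0.352, -0.088, 0.5]]}}

```text
time: 1.75
ee_pos: [0.4301, 0.23, 0.3212]
tool_rot: [3.139, -0.07, 0.007]
force: [-0.1, 0.7, 0.5]
opening: 0.0427
```

```bash
cat >> h.py <<'E'
def todo(p,l,z):
    s=env.observe(); M=R.from_rotvec(s["tool_rot"]).as_matrix()
    hy=-np.array([-np.sin(p[2]),np.cos(p[2]),0]); hz=np.array([0,0,-1]); D=np.c_[hy,np.cross(hz,hy),hz]
    print("t",s["time"].round(2),"turn",np.degrees(R.from_matrix(M.T@D).as_rotvec()).round(2),"shift",plan(p,l,z,s).round(4),"pos",s["ee_pos"].round(4),"F",s["force"].round(2),"q",s["q"].round(2),"open",s["opening"].round(4))
E
python3 -c "
from h import *
todo(np.array([.6188,.0812,np.radians(44)]),(-.060,-.027),.30)"
```

```text
Traceback (most recent call last):
  File "h.py", line 21, in todo
    print("t",s["time"].round(2),"turn",np.degrees(R.from_matrix(M.T@D).as_rotvec()).round(2),"shift",plan(p,l,z,s).round(4),"pos",s["ee_pos"].round(4),"F",s["force"].round(2),"q",s["q"].round(2),"open",s["opening"].round(4))
              ^^^^^^^^^^^^^^^
AttributeError: 'float' object has no attribute 'round'
```

```bash
sed -i 's/s\["time"\].round(2)/round(s["time"],2)/; s/s\["opening"\].round(4)/round(s["opening"],4)/' h.py
python3 -c "
from h import *
todo(np.array([.6188,.0812,np.radians(44)]),(-.060,-.027),.30)"
```

```text
t 1.75 turn [-3.000e-02 -2.600e-01  4.344e+01] shift [0.1734 0.2023 0.0222] pos [0.4301 0.23   0.3212] F [-0.07  0.69  0.53] q [ 0.39 -0.2   1.65 -0.    1.69  0.43] open 0.0427
```

Request:
{"name": "step_arm", "arguments": {"rows": [[0, 0, 6.2, 0.025, 0.029, 0.003, 0.5], [0, 0, 12.4, 0.05, 0.058, 0.006, 0.5], [0, 0, 18.6, 0.074, 0.087, 0.01, 0.5], [0, 0, 24.8, 0.099, 0.116, 0.013, 0.5], [0, 0, 31, 0.124, 0.145, 0.016, 0.5], [0, 0, 37.2, 0.149, 0.174, 0.019, 0.5], [0, -0.2, 43.4, 0.173, 0.202, 0.022, 0.5], [0, -0.2, 43.4, 0.173, 0.202, 0.022, 0.5], [0, -0.2, 43.4, 0.173, 0.202, 0.022, 0.5], [0, -0.2, 43.4, 0.173, 0.202, 0.022, 0.5]]}}

```text
time: 2.58
ee_pos: [0.5925, 0.0283, 0.2971]
tool_rot: [-2.901, 1.205, 0.007]
force: [0.6, 0.4, 0.7]
opening: 0.0426
```

Run:
```python
from h import *
p=np.array([.6188,.0812,np.radians(44)])
todo(p,(-.060,-.027),.30)
c=env.calibration("wrist"); im,d=env.camera("wrist"); np.save("pics/w1.npy",d)
cv2.imwrite("pics/w1.png",cv2.resize(im,(768,576))[:,:,::-1])
P=pts("wrist",d,d>0,c); 
rot=np.array([[np.cos(p[2]),np.sin(p[2])],[-np.sin(p[2]),np.cos(p[2])]])
H=P.copy(); H[:,:2]=(P[:,:2]-p[:2])@rot.T
def rep(nm,m): q=H[m]; print(nm,m.sum(),q.mean(0).round(4) if m.sum() else '',q.min(0).round(4) if m.sum() else '',q.max(0).round(4) if m.sum() else '', (q.min(0)/2+q.max(0)/2).round(4) if m.sum() else '')
z=H[:,2]
rep("pin",(abs(H[:,0]+.062)<.018)&(abs(H[:,1]+.054)<.018)&(abs(z-.178)<.007))
rep("neck",(np.hypot(H[:,0],H[:,1])<.04)&(abs(z-.179)<.005))
rep("tabtop",(abs(H[:,0]+.077)<.02)&(abs(H[:,1])<.035)&(z>.187)&(z<.2))
f=(abs(H[:,0]+.075)<.008)&(abs(H[:,1])<.018)&(z>.160)&(z<.188); rep("tabface",f)
if f.sum()>20:
    q=H[f]; print(np.polyfit(q[:,1],q[:,0],1))
for q in ["pin_top","tab"]:
    for r in env.cut_out("wrist",q)[:1]:
        Q=pts("wrist",d,r["pixels"],c); Q[:,:2]=(Q[:,:2]-p[:2])@rot.T; print(q,r["confidence"],r["uv"],np.median(Q,0).round(4),(Q.min(0)/2+Q.max(0)/2).round(4))
```

```text
t 2.58 turn [0.08 0.23 0.89] shift [ 0.0071  0.0044 -0.0029] pos [0.5925 0.0283 0.2971] F [0.61 0.44 0.69] q [-0.04  0.1   1.4   0.    1.64  0.75] open 0.0426
pin 370 [-0.0614 -0.0547  0.1783] [-0.0718 -0.0649  0.1725] [-0.0524 -0.045   0.1805] [-0.0621 -0.055   0.1765]
neck 1303 [ 0.0004 -0.0006  0.1792] [-0.0298 -0.0311  0.174 ] [0.0294 0.0288 0.1819] [-0.0002 -0.0011  0.178 ]
tabtop 390 [-0.0787 -0.0006  0.1911] [-0.0822 -0.0224  0.187 ] [-0.0756  0.021   0.194 ] [-0.0789 -0.0007  0.1905]
tabface 408 [-0.077  -0.0002  0.1755] [-0.0781 -0.0179  0.16  ] [-0.0753  0.0179  0.188 ] [-0.0767  0.      0.174 ]
[-0.00165373 -0.07695316]
pin_top 0.92 [296.3, 189.2] [-0.0617 -0.0542  0.1785] [-0.0654 -0.0545  0.1704]
tab 0.58 [242.7, 176.2] [-0.0581 -0.0021  0.151 ] [-0.0835  0.0084  0.0973]
```

View pics/w1.png

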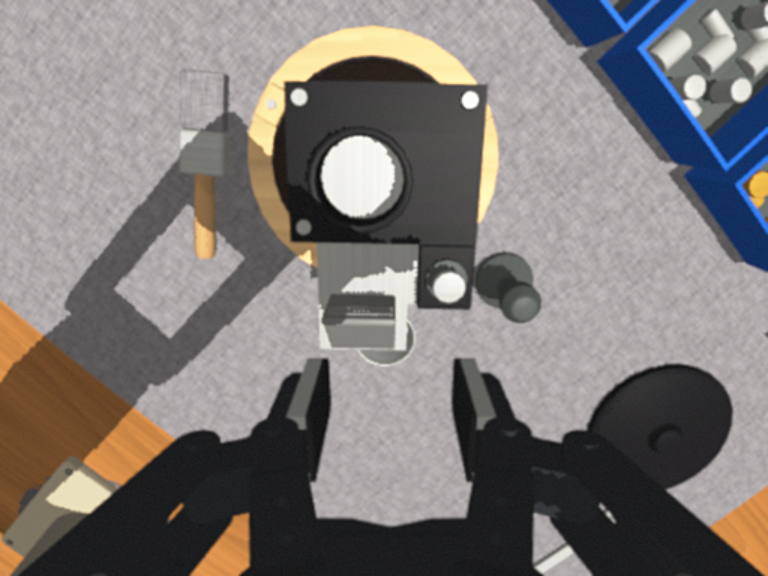

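View 3 (wrist): the pin cap is at about (448,287), the tab at (360,320) and the throat at (358,177). The right finger is on the pin's side. My pose fit agrees to about 1 mm, so I'll go down to just above the cap.

Request:
{"name": "step_arm", "arguments": {"rows": [[0, 0, 0.4, 0.004, 0.002, 0.0, 0.5], [0, 0.2, 0.9, 0.009, 0.0045, 0.02, 0.5], [0, 0.2, 0.9, 0.009, 0.0045, 0.05, 0.5], [0, 0.2, 0.9, 0.009, 0.0045, 0.08, 0.5], [0, 0.2, 0.9, 0.009, 0.0045, 0.1, 0.5], [0, 0.2, 0.9, 0.009, 0.0045, 0.1, 0.5], [0, 0.2, 0.9, 0.009, 0.0045, 0.1, 0.5], [0, 0.2, 0.9, 0.009, 0.0045, 0.1, 0.5]]}}

```text
time: 3.4
ee_pos: [0.5964, 0.0187, 0.1994]
tool_rot: [2.891, -1.228, 0.004]
force: [0.9, 0.4, 0.9]
opening: 0.0425
```

Run:
```python
from h import *
p=np.array([.6188,.0812,np.radians(44)])
todo(p,(-.060,-.029),.19)
s=env.observe(); c=env.calibration("wrist"); im,d=env.camera("wrist")
cv2.imwrite("pics/w2.png",cv2.resize(im,(768,576))[:,:,::-1])
P=pts("wrist",d,d>0,c); T=R.from_rotvec(s["tool_rot"]).inv().apply(P-s["ee_pos"])
for sg in (1,-1):
    m=(abs(T[:,1])<.014)&(T[:,0]*sg>.016)&(T[:,0]*sg<.045)&(T[:,2]<.006)&(T[:,2]>-.04)
    q=T[m]; print(sg,len(q))
    for lo in np.arange(-.03,.006,.004):
        k=q[(q[:,2]>=lo)&(q[:,2]<lo+.004)]
        if len(k): print(lo.round(3),len(k),k.min(0).round(4),k.max(0).round(4))
s=env.observe(); print(s["force"].round(2), s["ee_pos"].round(4))
```

```text
t 3.4 turn [-0.03 -0.13 -0.04] shift [-0.0004  0.0005  0.0094] pos [0.5964 0.0187 0.1994] F [0.9  0.44 0.88] q [-0.05  0.14  1.54 -0.    1.46  0.75] open 0.0425
1 1574
-0.03 203 [ 0.0213 -0.0115 -0.03  ] [ 0.0352  0.0113 -0.026 ]
-0.026 183 [ 0.0213 -0.0112 -0.0259] [ 0.0352  0.0116 -0.022 ]
-0.022 167 [ 0.0213 -0.0114 -0.022 ] [ 0.0352  0.0108 -0.018 ]
-0.018 149 [ 0.0213 -0.0112 -0.0179] [ 0.0354  0.0113 -0.0141]
-0.014 145 [ 0.0214 -0.0115 -0.014 ] [ 0.0348  0.0113 -0.01  ]
-0.01 91 [ 0.0217 -0.0112 -0.01  ] [ 0.0336  0.0096 -0.0061]
-0.006 35 [ 0.0216 -0.0098 -0.006 ] [ 0.022   0.0106 -0.0023]
-1 1557
-0.03 199 [-0.0346 -0.0113 -0.03  ] [-0.0209  0.0113 -0.026 ]
-0.026 182 [-0.0345 -0.0115 -0.026 ] [-0.021   0.0118 -0.022 ]
-0.022 168 [-0.0347 -0.0111 -0.022 ] [-0.0209  0.0113 -0.018 ]
-0.018 161 [-0.0349 -0.0113 -0.018 ] [-0.0209  0.0112 -0.014 ]
-0.014 145 [-0.0347 -0.0111 -0.014 ] [-0.0209  0.0111 -0.01  ]
-0.01 95 [-0.0313 -0.0111 -0.01  ] [-0.0208  0.0112 -0.0061]
-0.006 33 [-0.0213 -0.0094 -0.0059] [-0.0209  0.01   -0.0022]
[-0.2   0.56  1.  ] [0.5968 0.0187 0.2001]
```

View pics/w2.png

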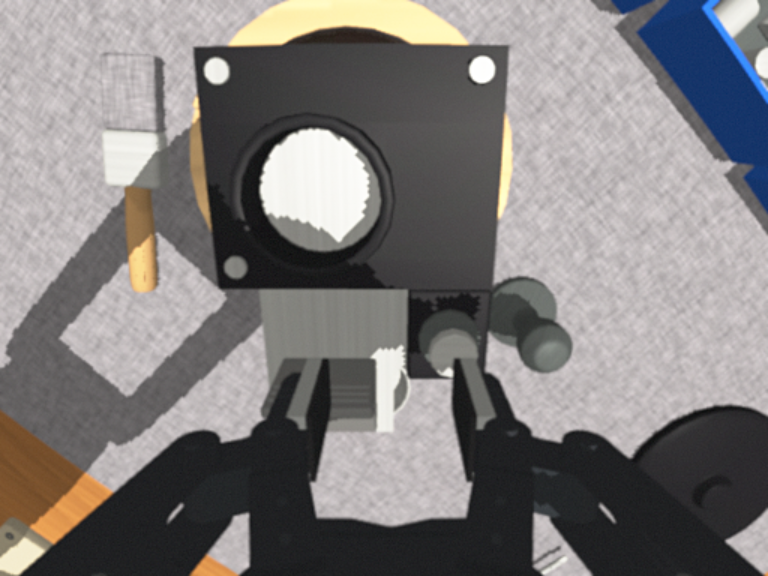

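Request:
{"name": "step_arm", "arguments": {"rows": [[0, 0, 0, -0.002, 0, 0.006, 0.5], [0, 0, 0, -0.003, 0, 0.012, 0.5], [0, 0, 0, -0.003, 0, 0.018, 0.5], [0, 0, 0, -0.003, 0, 0.021, 0.5], [0, 0, 0, -0.003, 0, 0.021, 0.5], [0, 0, 0, -0.003, 0, 0.021, 0.5]]}}

```text
time: 3.95
ee_pos: [0.5933, 0.0207, 0.1763]
tool_rot: [2.89, -1.229, -0.001]
force: [-0.3, 0.1, -0.1]
opening: 0.0424
```

Request:
{"name": "step_arm", "arguments": {"rows": [[0, 0, 0, 0, 0, 0.001, 0.5], [0, 0, 0, 0, 0, 0.002, 0.5], [0, 0, 0, 0, 0, 0.003, 0.5], [0, 0, 0, 0, 0, 0.003, 0.5], [0, 0, 0, 0, 0, 0.003, 0.5]]}}

```text
time: 4.37
ee_pos: [0.5936, 0.0206, 0.1736]
tool_rot: [2.89, -1.229, 0.0]
force: [-1.1, 0.1, 4.7]
opening: 0.0432
```

Request:
{"name": "step_arm", "arguments": {"rows": [[0, 0, 0, 0, 0, 0.001, 0.5], [0, 0, 0, 0, 0, 0.002, 0.5], [0, 0, 0, 0, 0, 0.003, 0.5], [0, 0, 0, 0, 0, 0.003, 0.5], [0, 0, 0, 0, 0, 0.003, 0.5]]}}

```text
time: 4.78
ee_pos: [0.5936, 0.0206, 0.1705]
tool_rot: [2.89, -1.229, 0.0]
force: [-1.2, 0.5, 5.6]
opening: 0.0427
```

Request:
{"name": "step_arm", "arguments": {"rows": [[0, 0, 0, 0, 0, 0.001, 0.5], [0, 0, 0, 0, 0, 0.002, 0.5], [0, 0, 0, 0, 0, 0.0027, 0.5], [0, 0, 0, 0, 0, 0.0027, 0.5], [0, 0, 0, 0, 0, 0.0027, 0.5], [0, 0, 0, 0, 0, 0.0027, 0.5]]}}

```text
time: 5.28
ee_pos: [0.5937, 0.0206, 0.1681]
tool_rot: [2.89, -1.229, 0.001]
force: [-2.9, -0.5, 7.4]
opening: 0.0426
```

Run:
```python
from h import *
p=np.array([.6188,.0812,np.radians(44)])
todo(p,(-.077,-.027),.168)
im,d=env.camera("scene"); cv2.imwrite("pics/s2.png",cv2.resize(im[120:240,180:330],(750,600),interpolation=cv2.INTER_CUBIC)[:,:,::-1])
for i in range(3): env.camera("wrist"); print(env.observe()["force"].round(2))
```

```text
t 5.28 turn [ 0.05 -0.05 -0.07] shift [0.0009 0.0168 0.0002] pos [0.5937 0.0206 0.1681] F [-2.87 -0.52  7.43] q [-0.05  0.15  1.58 -0.    1.41  0.75] open 0.0426
[-2.82  0.11  6.68]
[-2.22 -0.12  6.96]
[-2.35  0.36  7.16]
```

View pics/s2.png

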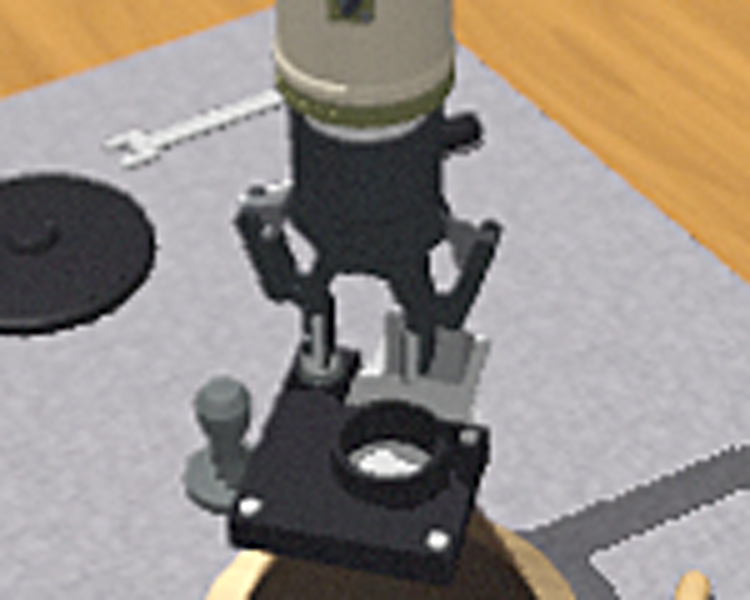

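View 5 (scene): one fingertip presses the cap at (318,365) and the other stands in front of the tab at (408,360). The force suggests the pin is about 7 mm down. Next I'll push the tab outwards, slowly.

Request:
{"name": "step_arm", "arguments": {"rows": [[0, 0, 0, 0, 0.0015, 0.0003, 0.5], [0, 0, 0, 0, 0.003, 0.0005, 0.5], [0, 0, 0, 0, 0.0045, 0.0005, 0.5], [0, 0, 0, 0, 0.0055, 0.0005, 0.5], [0, 0, 0, 0, 0.0065, 0.0005, 0.5], [0, 0, 0, 0, 0.0075, 0.0005, 0.5], [0, 0, 0, 0, 0.0085, 0.0005, 0.5], [0, 0, 0, 0, 0.0085, 0.0005, 0.5]]}}

```text
time: 6.15
ee_pos: [0.5893, 0.0155, 0.1686]
tool_rot: [-2.89, 1.228, -0.006]
force: [4.9, 4.4, 5.4]
opening: 0.0426
```

Request:
{"name": "step_arm", "arguments": {"rows": [[0, 0, 0, 0, -0.0015, 0, 0.5], [0, 0, 0, 0, -0.003, 0, 0.5], [0, 0, 0, 0, -0.003, 0.0008, 0.5], [0, 0, 0, 0, -0.003, 0.0015, 0.5], [0, 0, 0, 0, -0.003, 0.0015, 0.5], [0, 0, 0, 0, -0.003, 0.0015, 0.5]]}}

```text
time: 6.65
ee_pos: [0.5902, 0.0159, 0.1679]
tool_rot: [2.889, -1.229, 0.004]
force: [-7.2, -2.0, 16.7]
opening: 0.0429
```

Run:
```python
from h import *
p=np.array([.6188,.0812,np.radians(44)])
todo(p,(-.077,-.027),.168)
im,d=env.camera("scene"); P=pts("scene",d,d>0)
rot=np.array([[np.cos(p[2]),np.sin(p[2])],[-np.sin(p[2]),np.cos(p[2])]])
P[:,:2]=(P[:,:2]-p[:2])@rot.T
for y0 in (-.02,.014):
  f=(abs(P[:,0]+.08)<.012)&(P[:,1]>y0)&(P[:,1]<y0+.007)&(P[:,2]>.165)&(P[:,2]<.188); print("tab face",f.sum(),np.percentile(P[f,0],[10,50,90]).round(4) if f.sum() else '')
f=(np.hypot(P[:,0]+.062,P[:,1]+.054)<.010)&(P[:,2]>.163)&(P[:,2]<.182); print("cap z",np.percentile(P[f,2],[5,20,50,80]).round(4))
```

```text
t 6.65 turn [ 0.04 -0.17 -0.1 ] shift [-0.      0.0111 -0.0001] pos [0.5902 0.0159 0.1679] F [-7.25 -2.02 16.72] q [-0.06  0.14  1.59 -0.    1.41  0.75] open 0.0429
tab face 14 [-0.0796 -0.0783 -0.076 ]
tab face 20 [-0.0804 -0.0783 -0.0769]
cap z [0.1634 0.1673 0.1696 0.1765]
```

Request:
{"name": "step_arm", "arguments": {"rows": [[0, 0, 0, 0, 0.001, -0.0005, 0.5], [0, 0, 0, 0, 0.002, -0.0005, 0.5], [0, 0, 0, 0, 0.003, -0.0005, 0.5], [0, 0, 0, 0, 0.004, -0.0005, 0.5], [0, 0, 0, 0, 0.005, -0.0005, 0.5], [0, 0, 0, 0, 0.006, -0.0005, 0.5], [0, 0, 0, 0, 0.006, -0.0005, 0.5]]}}

```text
time: 7.28
ee_pos: [0.5874, 0.0135, 0.168]
tool_rot: [-2.889, 1.228, -0.008]
force: [4.1, 4.7, 7.6]
opening: 0.0427
```

```bash
cat > tab.py <<'E'
from h import *
p=np.array([.6188,.0812,np.radians(44)])
todo(p,(-.077,-.027),.168)
im,d=env.camera("scene"); P=pts("scene",d,d>0); cv2.imwrite("pics/s3.png",cv2.resize(im[120:240,180:330],(750,600),interpolation=cv2.INTER_CUBIC)[:,:,::-1])
rot=np.array([[np.cos(p[2]),np.sin(p[2])],[-np.sin(p[2]),np.cos(p[2])]])
P[:,:2]=(P[:,:2]-p[:2])@rot.T
f=(P[:,0]<-.07)&(P[:,0]>-.16)&(((P[:,1]>-.02)&(P[:,1]<-.013))|((P[:,1]>.014)&(P[:,1]<.021)))&(P[:,2]>.165)&(P[:,2]<.188); print("tab face",f.sum(),np.percentile(P[f,0],[10,50,90]).round(4))
f=(np.hypot(P[:,0]+.062,P[:,1]+.054)<.010)&(P[:,2]>.163)&(P[:,2]<.182); print("cap z",np.percentile(P[f,2],[5,20,50,80]).round(4))
E
python3 tab.py
```

```text
t 7.28 turn [-0.23 -0.2  -0.04] shift [0.0001 0.0074 0.    ] pos [0.5874 0.0135 0.168 ] F [4.12 4.65 7.56] q [-0.06  0.13  1.61  0.    1.4   0.74] open 0.0427
tab face 37 [-0.0844 -0.0817 -0.0798]
cap z [0.1654 0.1672 0.1692 0.1779]
```

Request:
{"name": "step_arm", "arguments": {"rows": [[0, 0, 0, 0, 0.001, 0, 0.5], [0, 0, 0, 0, 0.002, 0, 0.5], [0, 0, 0, 0, 0.003, 0, 0.5], [0, 0, 0, 0, 0.0035, 0, 0.5], [0, 0, 0, 0, 0.0035, 0, 0.5]]}}

```text
time: 7.75
ee_pos: [0.585, 0.0112, 0.168]
tool_rot: [-2.889, 1.227, -0.008]
force: [4.3, 3.5, 8.1]
opening: 0.0427
```

```bash
python3 tab.py
```

```text
t 7.75 turn [-0.23 -0.2  -0.03] shift [0.0001 0.004  0.    ] pos [0.585  0.0112 0.168 ] F [4.31 3.54 8.09] q [-0.07  0.12  1.61  0.    1.4   0.73] open 0.0427
tab face 39 [-0.087  -0.0849 -0.083 ]
cap z [0.1639 0.1668 0.1689 0.1728]
```

Request:
{"name": "step_arm", "arguments": {"rows": [[0, 0, 0, 0, 0.001, 0, 0.5], [0, 0, 0, 0, 0.002, 0, 0.5], [0, 0, 0, 0, 0.004, 0, 0.5], [0, 0, 0, 0, 0.006, -0.001, 0.5], [0, 0, 0, 0, 0.009, -0.001, 0.5], [0, 0, 0, 0, 0.012, -0.001, 0.5], [0, 0, 0, 0, 0.016, -0.001, 0.5], [0, 0, 0, 0, 0.02, -0.001, 0.5], [0, 0, 0, 0, 0.024, -0.001, 0.5], [0, 0, 0, 0, 0.028, -0.001, 0.5], [0, 0, 0, 0, 0.032, -0.001, 0.5], [0, 0, 0, 0, 0.032, -0.001, 0.5]]}}

```text
time: 8.8
ee_pos: [0.5603, -0.0118, 0.1677]
tool_rot: [-2.891, 1.229, -0.003]
force: [2.0, 2.3, 2.8]
opening: 0.0426
```

```bash
python3 tab.py
```

```text
t 8.8 turn [-0.05 -0.08 -0.08] shift [ 0.0007 -0.0297 -0.0003] pos [ 0.5603 -0.0118  0.1677] F [1.98 2.34 2.81] q [-0.11  0.06  1.68 -0.    1.4   0.69] open 0.0426
tab face 34 [-0.1204 -0.1186 -0.1159]
cap z [0.1662 0.1694 0.1709 0.1725]
```

Request:
{"name": "step_arm", "arguments": {"rows": [[0, 0, 0, 0, 0.003, 0, 0.5], [0, 0, 0, 0, 0.006, 0, 0.5], [0, 0, 0, 0, 0.009, 0, 0.5], [0, 0, 0, 0, 0.011, 0, 0.5], [0, 0, 0, 0, 0.013, 0, 0.5], [0, 0, 0, 0, 0.015, 0, 0.5], [0, 0, 0, 0, 0.016, 0, 0.5], [0, 0, 0, 0, 0.017, 0, 0.5], [0, 0, 0, 0, 0.017, 0, 0.5]]}}

```text
time: 9.6
ee_pos: [0.5474, -0.0238, 0.1669]
tool_rot: [2.89, -1.229, -0.0]
force: [3.1, 1.8, 1.6]
opening: 0.043
```

```bash
python3 tab.py
```

```text
t 9.6 turn [ 0.07 -0.02 -0.07] shift [ 0.0011 -0.0473 -0.0011] pos [ 0.5474 -0.0238  0.1669] F [3.09 1.83 1.6 ] q [-0.14  0.03  1.71 -0.    1.4   0.67] open 0.043
tab face 32 [-0.1382 -0.1346 -0.1332]
cap z [0.1684 0.1743 0.1762 0.1778]
```

The gate is about 58 mm out and the pin looks up. I'll back off slightly from the face, then lift straight up.

Request:
{"name": "step_arm", "arguments": {"rows": [[0, 0, 0, 0, -0.003, 0, 0.5], [0, 0, 0, 0, -0.006, 0, 0.5], [0, 0, 0, 0, -0.008, 0, 0.5], [0, 0, 0, 0, -0.008, -0.01, 0.5], [0, 0, 0, 0, -0.008, -0.03, 0.5], [0, 0, 0, 0, -0.008, -0.06, 0.5], [0, 0, 0, 0, -0.008, -0.09, 0.5], [0, 0, 0, 0, -0.008, -0.12, 0.5], [0, 0, 0, 0, -0.04, -0.14, 0.5], [0, 0, 0, 0, -0.05, -0.14, 0.5], [0, 0, 0, 0, -0.05, -0.14, 0.5], [0, 0, 0, 0, -0.05, -0.14, 0.5]]}}

```text
time: 10.65
ee_pos: [0.5831, 0.0113, 0.3064]
tool_rot: [2.89, -1.227, -0.002]
force: [0.4, -0.4, 0.4]
opening: 0.0426
```

```bash
python3 tab.py
python3 - <<'E'
from h import *
p=np.array([.6188,.0812,np.radians(44)])
c=env.calibration("wrist"); im,d=env.camera("wrist"); P=pts("wrist",d,d>0,c)
a=cv2.resize(im,(400,300)); b=cv2.resize(cv2.imread("pics/s3.png"),(400,300)); cv2.imwrite("pics/f.png",np.hstack([a[:,:,::-1],b]))
rot=np.array([[np.cos(p[2]),np.sin(p[2])],[-np.sin(p[2]),np.cos(p[2])]])
P[:,:2]=(P[:,:2]-p[:2])@rot.T
f=(abs(P[:,0]+.133)<.012)&(abs(P[:,1])<.018)&(P[:,2]>.16)&(P[:,2]<.187); print("face",f.sum(),np.median(P[f,0]).round(4))
f=(np.hypot(P[:,0]+.062,P[:,1]+.054)<.007)&(P[:,2]>.155)&(P[:,2]<.19); print("cap",f.sum(),np.percentile(P[f,2],[10,50,90]).round(4))
E
```

```text
t 10.65 turn [ 0.15  0.03 -0.  ] shift [0.0015 0.0024 0.1384] pos [0.5831 0.0113 0.3064] F [ 0.41 -0.36  0.38] q [-0.07  0.07  1.42 -0.    1.66  0.74] open 0.0426
tab face 33 [-0.1365 -0.1353 -0.1328]
cap z [0.1634 0.1721 0.1766 0.1785]
face 405 -0.1352
cap 183 [0.1778 0.1786 0.1794]
```

View pics/f.png

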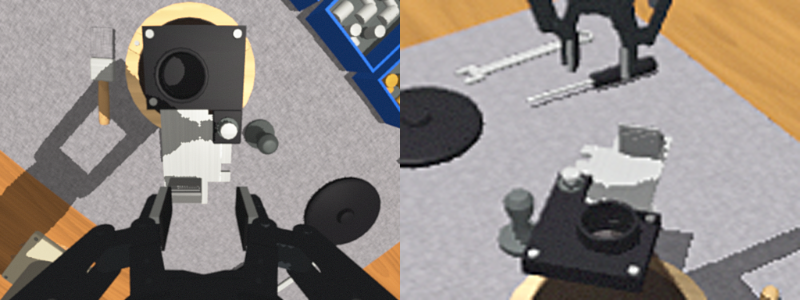

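View 6: the gate is pulled right out, the throat is dark because it is open, the pin cap is up and the hand is clear. I'm handing in.

```bash
python3 -c "
from h import *
print(env.close_job())"
```

```text
the job is handed in; nothing more can be done
None
```

The gate is fully open and locked open, the hand is clear, and the job is handed in; `env.close_job()` reports no verdict.

- **What I did:** I found the hopper's pose from camera depth. One fingertip of the half-open gripper held the pin down while the other pushed the tab outwards past the lock. I then pushed the gate to its end stop, backed off the tab and lifted the hand away. Nothing was gripped.
- **Hiccup:** the first push moved the gate only about 1.3 mm. I pressed the pin fully down, reading 16.7 N, and the second push slid it free. That was the highest force I read; I only read it at the end of each move.
- **Final checks:**
  - **Gate:** the wrist camera put the tab face at hopper x −135 mm, so the gate is about 58 mm out.
  - **Pin:** the cap was 178.6 mm above the bench, so the pin is up.
  - **Hand:** the fingers were at z 0.31 m with about 0.5 N residual force, so they were touching nothing.
  - **Time:** 10.7 s on the clock before the last camera checks, against the 48 s limit.
- **Not measured:** I checked the loose tools and parts only by eye in the pictures; none looked moved. I saw no failed or conflicting readings at the end.

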